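# Clip the green label holder onto the wheel shelf and hold it pressed home

### The job

Take the label holder with the green card out of the wooden block and clip it onto the front lip of the wheel shelf, centred in front of the green grinding wheel, card upright, with its spring tongue behind the lip. Push it straight down until it sits fully home on the lip, firmly but without forcing, and finish still gripping it and pressing it down, so that the adhesive inside the clip can take: do not let go. Leave the wheels, the other holder and the glass tumbler where they are.

Things in the scene. Friction and masses are not known exactly. Their poses are not given: they have to be found in the camera images.
- green_frame (a point): Clip-on label holder with a green card, 50 mm wide (y), 78 mm tall, 12 mm deep. The point is the centre of its card frame (50 wide, 9 mm thick in x, 50 mm tall), 53 mm above its foot. Its local x runs from its front to its back (the steel spring tongue is on the +x side), z up. It starts upright in a slot of the wooden block, foot down, tongue away from the robot. Mass about 60 g
- green_seat (a point): Seat of the green holder's clip: middle of the underside of the clip's bridge, 22 mm above the foot, 31 mm below the frame's centre and 1 mm in front of it. The lip enters the clip from below and is home when its top edge bears here. The tongue is first felt about 13 mm before home; sliding on takes only a few newtons (under 6 N); at home the resistance rises steeply
- green_tongue (a point): Foot of the green holder's steel spring tongue, 7 mm behind and 21 mm below its seat; it must end up behind the lip, inside the shelf. A stiff skirt of the same length hangs in front of the slot. Between their flared feet the clip's mouth is about 13 mm wide (6.5 mm either side of the seat point); it narrows to about 2 mm and springs open for the 3 mm lip
- pink_frame (a point): Clip-on label holder with a pink card, 50 mm wide (y), 78 mm tall, 12 mm deep. The point is the centre of its card frame (50 wide, 9 mm thick in x, 50 mm tall), 53 mm above its foot. Its local x runs from its front to its back (the steel spring tongue is on the +x side), z up. It starts upright in a slot of the wooden block, foot down, tongue away from the robot. To be left in its slot
- block: Fixed wooden rack block on the bench, 156 x 80 mm, 28 mm high, origin under its centre. Two slots across it, 45 mm either side of its centre along its x, 21 x 43 mm; a holder hangs upright in each, its clip down in the slot and its bridge resting on the block's top, so that only bridge and card frame show
- lip_left (a point): Left bay (+y, the robot's left) of the shelf's front lip: the point on the top edge of the 3 mm thick lip, in the middle of its thickness, at the middle of the left bay. 150 mm above the bench. x points from the lip horizontally into the shelf (away from the robot), y along the lip, z up. The blue steel shelf is fixed, 470 mm long, 200 mm deep, its three bays 157 mm wide
- lip_mid (a point): Middle bay of the shelf's front lip: the point on the top edge of the 3 mm thick lip, in the middle of its thickness, at the middle of the middle bay. 150 mm above the bench. x points from the lip horizontally into the shelf (away from the robot), y along the lip, z up. The shelf's board lies 30 mm below this edge; the plain front reaches 60 mm down from it
- lip_right (a point): Right bay (-y) of the shelf's front lip: the point on the top edge of the 3 mm thick lip, in the middle of its thickness, at the middle of the right bay. 150 mm above the bench. x points from the lip horizontally into the shelf (away from the robot), y along the lip, z up
- green_wheel_centre (a point): Green grinding wheel, 110 mm across, 20 mm thick, 25 mm bore, lying flat in one of the three bays, its local y along the lip, its centre about 110 mm behind the lip; the point is its centre
- pink_wheel_centre (a point): Pink grinding wheel, 110 mm across, 20 mm thick, 25 mm bore, lying flat in one of the three bays, to be left alone; the point is its centre
- brown_wheel_centre (a point): Brown grinding wheel, 110 mm across, 20 mm thick, 25 mm bore, lying flat in one of the three bays, to be left alone; the point is its centre
- tumbler_centre (a point): Cut crystal tumbler, 78 mm across, 85 mm tall, standing on the bench beside the shelf, to be left alone; the point is its centre
There are look-alikes about, which are no part of the job. What is shaped like the part that bears green_frame but black or yellow is not meant.

How it is judged (in metres and radians):
On the way, in this order (a step that is already met when the one before it is completed fails the run):
1. the green holder is lifted out of the block, higher than it will sit on the lip (height (world z) of green_frame above 0.195 m), for 0.1 s.
2. the clip has started onto the lip in front of the green wheel, tongue behind the lip (x of green_seat in the frame of lip_mid between -0.004 and 0.004 m and y of green_seat in the frame of green_wheel_centre between -0.025 and 0.025 m and z of green_seat in the frame of lip_mid between -0.004 and 0.016 m and x of green_tongue in the frame of lip_mid above 0.001 m and angle between green_frame's own z axis and vertical below 0.12 rad and angle between the x axis of green_frame and the x axis of lip_mid, either way round below 0.12 rad), for 0.05 s.
At the end, for the whole second after the job is handed in: The green holder sits on the lip before the green wheel: bridge within 2.5 mm of the lip's top, within 25 mm sideways of the wheel's middle, upright and square within 0.12 rad, tongue behind the lip; the fingers still hold it, its bridge presses on the lip with over 4 N, at rest (x of green_seat in the frame of lip_mid between -0.004 and 0.004 m and y of green_seat in the frame of green_wheel_centre between -0.025 and 0.025 m and z of green_seat in the frame of lip_mid between -0.004 and 0.0025 m and x of green_tongue in the frame of lip_mid above 0.001 m and angle between green_frame's own z axis and vertical below 0.12 rad and angle between the x axis of green_frame and the x axis of lip_mid, either way round below 0.12 rad and contact force between green_holder_c0 and shelf above 4 N and contact force between the fingers and green_holder above 2 N and linear speed of green_holder below 0.02 m/s); the arm keeps its last pose, push and grip.
It fails at once if the clip is forced: more than 60 N between holder and shelf (contact force between green_holder and shelf above 60 N).
It fails at once if a wheel is shifted by more than 20 mm (distance of any of green_wheel_centre, pink_wheel_centre, brown_wheel_centre from where it was at the start of the episode above 0.02 m).
It fails at once if the pink holder is disturbed (more than 15 mm) (distance of pink_frame from where it was at the start of the episode above 0.015 m).
It fails at once if the tumbler is pushed or tipped (more than 15 mm) (distance of tumbler_centre from where it was at the start of the episode above 0.015 m).
It also fails if it takes over 48 s, if anything falls off the work surface, if the arm or the gripper's body presses on something with over 40 N, if the wrist force passes 120 N, or if a joint passes its speed limit or range.

### The arm

A 7-joint arm with a two-finger parallel gripper is mounted at the origin on the work surface. World frame = base frame: x ahead of the robot, y to its left, z up, the work surface at z = 0. Lengths are in mm, angles in degrees, forces in N, time in s.
With the tool pointing down it reaches from about 350 to 900 mm from the base axis. Payload 8.1 kg.
Tool frame: the origin (TCP) lies on the centre line of the jaws, within the pads' length; the fingertips stand 22 mm ahead of it and the grasp point (between the pads) lies 3 mm ahead of it; z points along the fingers, y is the line along which they close (so a half turn about z gives the same grasp; the last joint's range is limited). The gripper opens to 85 mm and grips with 20 to 120 N. Pads are 22 mm wide; open, the fingers measure 114 mm over their backs; the gripper's body (76 mm by 85 mm) begins 54 mm behind the grasp point. The pads swing forward as they close: fully open they stand 13 mm farther back than shut.
Start: joints at [69.523, 24.895, 1.432, 90.138, -0.665, 64.973, -4.303], TCP at [157.508, -604.84, 253.323] pointing down, gripper open.
Joint ranges: [-149.89, 149.89], [-25.12, 119.58], [-72.63, 75.52], [4.76, 147.25], [-75.54, 255.54], [6.69, 114.76], [-157.13, 157.13]. Speed limits (degrees/s): [127.2, 127.2, 172.46, 172.46, 180, 180, 180].

### API

Orientations are given as [roll, pitch, yaw] about the fixed x, y, z axes, in that order (R = Rz(yaw) Ry(pitch) Rx(roll)).
In Python, from cell import * gives the robot as it stands. The module is installed in compiled form; this text tells all that it offers.
- The arm moves only by the tool apply_moves, never from a script. Its argument "series" is a list of rows, each a list of 2 entries, a list of its own where there are three numbers: the shift along the tool's x, y, z in cm, then the turn about the tool's z in rad. A call has 1 to 12 rows; each row shifts and turns the commanded pose from where the row before left it, along the tool's axes as they then stand; what a row does not reach is not made up. A row lasts 1/12 s, in which the tool goes at most 41.7 mm and 7.16 degrees, less where a joint would pass 70% of its speed; a pose out of reach is approached as far as the arm can. A call with a gripper value outside its range is refused whole. "hand" is the gripper's target within -1 to 1 (fully open at 1, half-way at 0, shut at -1), set as the call begins (left out, the last holds). The fingers move at their own pace and stop on an object; "grip_force" is the grip in N (left out, the last holds). Time passes only in rows, so rows that do not move let the fingers close. It gives the time, the measured TCP pose, the force, the opening and the grip force at its end, in the units of the state.
- get_obs(): the state, without advancing time (a new reading comes with each control period).
- read_camera(name): name is "scene" or "side" or "wrist"; returns (picture, depth): 420x560x3 uint8, red, green, blue; 420x560 float32, mm along the optical axis (not along the pixel's ray), 0 where there is no reading.
- camera_info(name): a dict with "intrinsics" (3x3 intrinsics, pixels), "xyz" and "orientation" of the camera in the world. Camera axes: x right, y up, looking along -z (the intrinsics and any distortion apply to the point x, -y, -z); pixel columns grow to the right and rows downward; lengths in mm; the calibration is good to about 2 mm. A picture is of the moment at which its call begins: read the wrist's pose just before it. camera_info takes no time and is no camera call; for the wrist camera it gives the pose at the moment of the call.
- sign_off(): hands the job in; it is judged then, once.
The state is a dict: "time": time; "qpos": joint angles; "dq": joint speeds; "joint_efforts": joint torques, N m; "tcp_pos": TCP position; "tool_rot": TCP orientation; "wrist_force": force on the tool from outside, world axes, zero at the start; "moment": the same for the moment, N m; "gripper_width": finger opening in mm; "grasp_force": force on a finger pad.
Only numpy, scipy, OpenCV 4.12 (cv2) and the standard library are available. Lean on these libraries where they do the work, as an engineer would, in place of code of your own. Each camera call takes 0.05 s, during which the arm holds its last target. There are 200 camera calls.

## Working session

There is one attempt and no reset: what is moved stays moved. The work goes in short steps, Python scripts to look and compute and a tool call to move; the robot and the scene stay as the last step left them, time stands still between calls to the robot, and variables do not carry over. Pictures are saved under pics/ and viewed, at most 10 in all, crops included, and the job is handed in when it is done.

Besides the shell and the picture viewer there is one more tool, called after "Call:" in YAML: its name, and indented under it one key for each argument. apply_moves: Moves the arm, as the interface text tells. Its arguments: {"type":"object","properties":{"series":{"type":"array","items":{"type":"array"}},"hand":{"type":"number"},"grip_force":{"type":"number"}},"required":["series"]}

```bash
mkdir -p pics; cat > h.py <<'E'
from cell import *
import numpy as np, cv2
from scipy.spatial.transform import Rotation as R
def cam(n):
    i=camera_info(n); return np.array(i["intrinsics"]),np.array(i["xyz"]),i["orientation"],i
def rot(o):
    o=np.array(o); return o if o.shape==(3,3) else R.from_euler('xyz',o,degrees=True).as_matrix()
def pts(n,d,info=None):
    K,t,o,_=info or cam(n); v,u=np.mgrid[:d.shape[0],:d.shape[1]]
    c=np.stack([(u-K[0,2])/K[0,0]*d,-(v-K[1,2])/K[1,1]*d,-d],-1)
    return c@rot(o).T+t
def ray(n,u,v,z,info=None):
    K,t,o,_=info or cam(n); r=rot(o)@np.array([(u-K[0,2])/K[0,0],-(v-K[1,2])/K[1,1],-1]); return t+r*(z-t[2])/r[2]
E
python3 - <<'E'
from h import *
o=get_obs();print({k:np.round(v,2).tolist() for k,v in o.items()})
for n in("scene","side","wrist"):
    print(n,cam(n)[3]); p,d=read_camera(n); cv2.imwrite(f"pics/{n}.png",p[...,::-1]); np.save(n,d)
E
```

```text
{'time': 0.0, 'qpos': [69.53, 24.94, 1.43, 90.19, -0.67, 64.97, -4.3], 'dq': [0.09, -0.01, 0.07, -0.1, 0.07, -0.08, 0.12], 'joint_efforts': [0.0, -67.05, 1.03, -31.62, 0.02, 0.01, 0.0], 'tcp_pos': [157.34, -604.38, 252.52], 'tool_rot': [-179.91, 0.01, 14.59], 'wrist_force': [0.12, -0.43, 0.72], 'moment': [0.03, -0.0, 0.04], 'grasp_force': 0.0, 'gripper_width': 85.67}
scene {'intrinsics': array([[383.45452971,   0.        , 288.51828013],
       [  0.        , 383.45452971, 207.56233354],
       [  0.        ,   0.        ,   1.        ]]), 'xyz': array([1078.18595887, -313.25287613,  682.17825157]), 'orientation': array([46.10051117,  0.46225204, 66.02718415])}
side {'intrinsics': array([[489.74331008,   0.        , 282.35248519],
       [  0.        , 489.74331008, 207.42124625],
       [  0.        ,   0.        ,   1.        ]]), 'xyz': array([-73.72564628, 516.91921415, 930.21515735]), 'orientation': array([  46.0139225 ,    0.4526058 , -135.28073999])}
wrist {'intrinsics': array([[319.00670005,   0.        , 275.33154365],
       [  0.        , 319.00670005, 204.5560187 ],
       [  0.        ,   0.        ,   1.        ]]), 'xyz': array([ 235.43380623, -584.55045034,  373.27805063]), 'orientation': array([-18.35111871,   0.08773404, -75.35209399])}
```

View pics/scene.png

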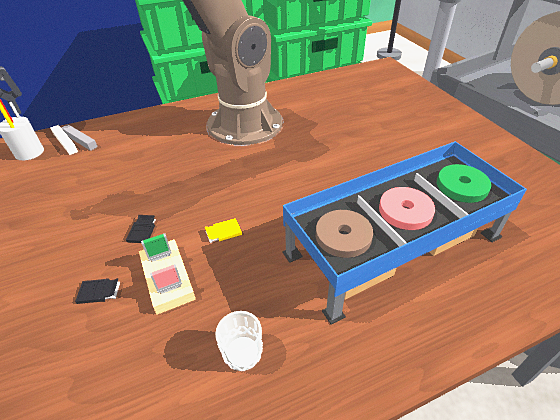

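View pics/side.png

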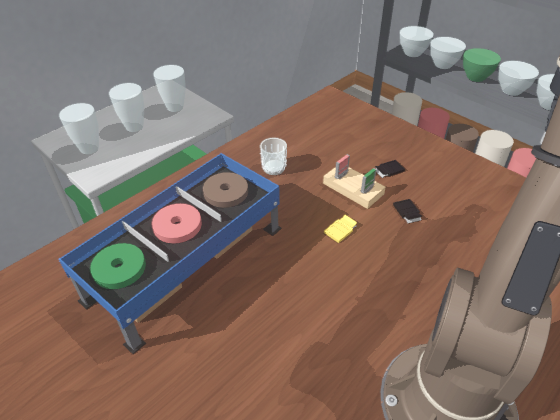

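Scene: green holder at (157,247) and pink holder at (166,280) in the block. The shelf has the brown, pink and green wheels at (345,232), (407,208) and (464,183), so green is in the left (+y) bay. The tumbler is at (239,342).
Side: green card at (369,181), pink at (342,166), green wheel at (118,265).
Possible mix-ups in the scene view: pink holder (166,280), black ones (142,228) and (98,290), yellow (223,230), green crates (180,80) and green wheel (464,183). I choose the green card at (157,247) and will check it in a close crop.

```bash
python3 - <<'E'
from h import *
for n in("scene","side","wrist"):
    p=cv2.imread(f"pics/{n}.png"); d=np.load(n+".npy"); P=pts(n,d); h=cv2.cvtColor(p,cv2.COLOR_BGR2HSV)
    for c,lo,hi in(("green",(50,110,40),(85,255,255)),("pink",(0,60,120),(6,150,255)),("pink2",(172,60,120),(180,150,255)),("blue",(100,120,60),(125,255,255)),("block",(14,40,150),(28,150,255))):
        m=cv2.inRange(h,lo,hi); m[d<=0]=0
        k,l,s,ce=cv2.connectedComponentsWithStats(m)
        for i in range(1,k):
            if s[i,4]>60:
                q=P[l==i]; 
                if 0<np.median(q[:,0])<1000 and abs(np.median(q[:,1]))<900 and np.median(q[:,2])>-20:
                    print(n,c,s[i,4],ce[i].round(),"med",np.median(q,0).round(),"lo",np.percentile(q,3,axis=0).round(),"hi",np.percentile(q,97,axis=0).round())
    # blue top edge
    m=(cv2.inRange(h,(100,120,40),(125,255,255))>0)&(P[...,2]>143)&(P[...,2]<156)&(P[...,0]>200)
    q=P[m][:,:2].astype(np.float32)
    if len(q)>50: r=cv2.minAreaRect(q); print(n,"rim",r,cv2.boxPoints(r).round().tolist())
p=cv2.imread("pics/scene.png")[200:330,60:260]; cv2.imwrite("pics/crop1.png",cv2.resize(p,None,fx=4,fy=4)[:,:])
E
```

```text
scene green 1615 [463. 183.] med [648. 288. 142.] lo [595. 244. 125.] hi [693. 343. 144.]
scene green 358 [155. 245.] med [ 479. -360.   67.] lo [ 474. -379.   42.] hi [ 482. -340.   86.]
scene pink 232 [404. 222.] med [694. 100. 133.] lo [637.  82. 122.] hi [708. 156. 142.]
scene pink 148 [167. 278.] med [ 569. -354.   61.] lo [ 568. -373.   40.] hi [ 571. -336.   85.]
scene pink2 167 [165. 278.] med [ 569. -359.   61.] lo [ 568. -376.   41.] hi [ 572. -338.   84.]
scene blue 7721 [402. 214.] med [696. 114. 132.] lo [535. -96.  97.] hi [758. 376. 152.]
scene block 69 [232. 105.] med [ 53. -52. 104.] lo [ 20. -73.  98.] hi [ 72. -17. 109.]
scene block 254 [453. 242.] med [705. 254.  18.] lo [700. 200.   6.] hi [709. 324.  31.]
scene block 76 [143. 255.] med [ 462. -393.   29.] lo [ 432. -402.    2.] hi [ 481. -384.   35.]
scene block 328 [369. 283.] med [722.  22.  19.] lo [717. -35.   6.] hi [726.  85.  31.]
scene block 109 [151. 285.] med [ 550. -390.   29.] lo [ 526. -400.    8.] hi [ 571. -381.   38.]
scene block 331 [174. 303.] med [ 599. -357.   15.] lo [ 597. -393.    1.] hi [
[... 751 characters left out ...]
219.] med [732. 186. 120.] lo [726. 146. 116.] hi [739. 210. 123.]
side block 1205 [353. 187.] med [ 513. -335.   26.] lo [ 442. -396.    0.] hi [ 594. -316.   31.]
side block 74 [553. 177.] med [ 20. -65. 521.] lo [ 14. -70. 507.] hi [ 23. -57. 530.]
side block 451 [339. 229.] med [ 441. -200.    8.] lo [ 416. -248.   -2.] hi [ 471. -170.   14.]
side block 61 [457. 305.] med [ 40.  50. 335.] lo [ 31.  43. 332.] hi [ 50.  59. 338.]
side block 264 [404. 360.] med [108. -11.  13.] lo [ 96. -48.  10.] hi [118.  34.  16.]
side rim ((642.0923461914062, 139.8770751953125), (204.59764099121094, 471.3525695800781), 3.9813852310180664) [[524.0, 368.0], [556.0, -102.0], [761.0, -88.0], [728.0, 382.0]]
```

View pics/crop1.png

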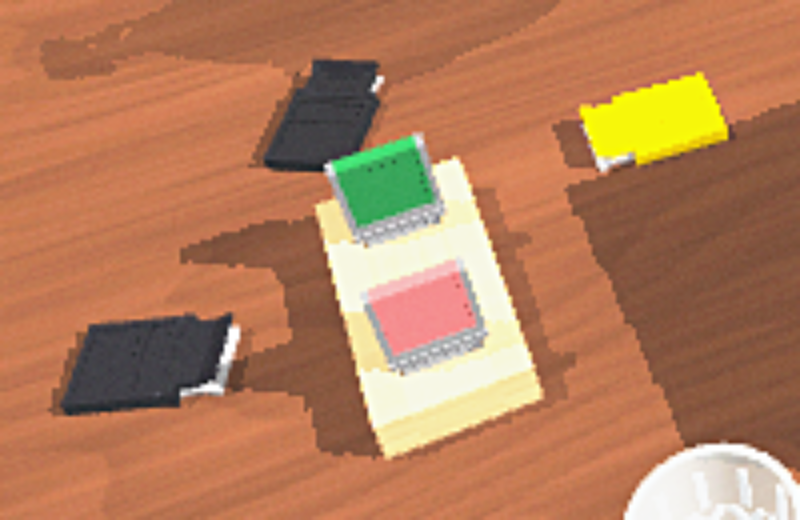

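View pics/wrist.png

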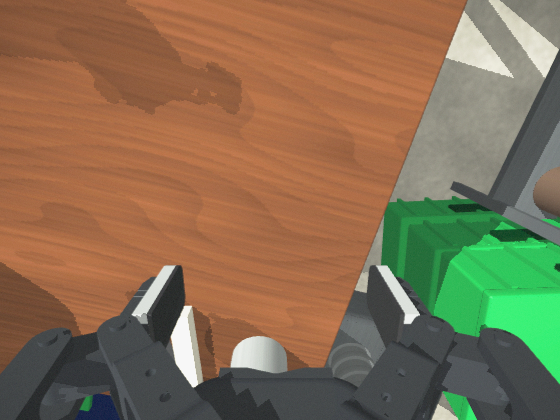

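The crop confirms the green holder in the near end of the block, with the black and yellow look-alikes lying on the bench. The wrist view shows only bench and fingers. Next I measure the holder's yaw and top, the lip line and the wheel.

```bash
python3 - <<'E'
from h import *
for n in("scene","side"):
    P=pts(n,np.load(n+".npy")); x,y,z=P[...,0],P[...,1],P[...,2]
    for nm,x0 in(("green",478),("pink",568)):
        m=(abs(x-x0)<25)&(abs(y+357)<45)&(z>45)&(z<95); q=P[m]
        f=q[:,:2].astype(np.float32); r=cv2.minAreaRect(f); vx,vy,cx,cy=cv2.fitLine(f,cv2.DIST_HUBER,0,.01,.01).ravel()
        print(n,nm,m.sum(),np.round(r,1) if 0 else r,"yaw",np.degrees(np.arctan(-vx/vy)).round(1),"zmax",np.percentile(q[:,2],98).round(1))
    # front lip
    a=np.radians(4); u=(x-643)*np.cos(a)+(y-140)*np.sin(a); v=-(x-643)*np.sin(a)+(y-140)*np.cos(a)
    m=(abs(u+100)<12)&(abs(v)<225)&(z>110)&(z<156)
    t=m&(z>146); f=np.stack([u[t],v[t]],1).astype(np.float32); print(n,"lip u pct",np.percentile(u[t],[5,50,95]).round(1),"slope deg",np.degrees(np.polyfit(v[t],u[t],1)[0]).round(2),"front face u",np.percentile(u[m],[5,50]).round(1),"z",np.percentile(z[m],99))
    p=cv2.imread(f"pics/{n}.png");h=cv2.cvtColor(p,cv2.COLOR_BGR2HSV)
    g=(cv2.inRange(h,(50,110,40),(85,255,255))>0)&(z>136)&(z<150)&(x>500)
    c,rad=cv2.minEnclosingCircle(P[g][:,:2].astype(np.float32)); print("wheel",c,rad,"uv",np.median(u[g]),np.median(v[g]))
E
```

```text
scene green 398 ((476.9447021484375, -359.3765869140625), (11.343255043029785, 49.668487548828125), 2.545628309249878) yaw 2.3 zmax 86.5
scene pink 438 ((567.1126708984375, -356.36163330078125), (11.864442825317383, 49.922550201416016), 1.7179206609725952) yaw 2.0 zmax 86.8
scene lip u pct [-99.7 -97.2 -95.5] slope deg -0.04 front face u [-98.7 -96.7] z 152.92305216238856
wheel (640.9607543945312, 296.80078125) 56.44404602050781 uv 12.753000985080417 152.48379115015433
side green 170 ((474.5852966308594, -358.26922607421875), (52.19669723510742, 13.01486587524414), 89.18980407714844) yaw 0.5 zmax 85.6
side pink 167 ((566.1341552734375, -355.2679443359375), (13.823572158813477, 55.88218688964844), 3.8896570205688477) yaw 0.3 zmax 85.2
side lip u pct [-102.1 -100.1  -97. ] slope deg -0.0 front face u [-102.1 -100.4] z 151.45653013682778
wheel (637.6199340820312, 299.5521240234375) 56.032474517822266 uv 3.625036340027713 160.6119519099325
```

Call:
apply_moves:
  series:
    - [[0, 0, 0], -0.1125]
    - [[0, 0, 0], -0.1125]
    - [[0, 0, 0], -0.1125]
    - [[0, 0, 0], -0.1125]
    - [[0, 0, 0], -0.1125]
    - [[0, 0, 0], -0.1125]
    - [[0, 0, 0], -0.1125]
    - [[0, 0, 0], -0.1125]
    - [[0, 0, 0], -0.1125]
    - [[0, 0, 0], -0.1125]
    - [[0, 0, 0], -0.1125]
    - [[0, 0, 0], -0.1125]
  hand: 0.3
  grip_force: 60

```text
time: 1.15
tcp_pos: [157.4, -604.6, 253.0]
tool_rot: [-180.0, -0.0, 92.3]
wrist_force: [-0.5, -0.1, -0.2]
gripper_width: 55.2
grasp_force: 0.0
```

Call:
apply_moves:
  series:
    - [[2.1, 2.97, 0.5], 0]
    - [[2.1, 2.97, 0.5], 0]
    - [[2.1, 2.97, 0.5], 0]
    - [[2.1, 2.97, 0.5], 0]
    - [[2.1, 2.97, 0.5], 0]
    - [[2.1, 2.97, 0.5], 0]
    - [[2.1, 2.97, 0.5], 0]
    - [[2.1, 2.97, 0.5], 0]
    - [[2.1, 2.97, 0.5], 0]
    - [[2.1, 2.97, 0.5], 0]
    - [[2.1, 2.97, 0.5], 0]
    - [[0, 0, 0], 0]

```text
time: 2.15
tcp_pos: [482.4, -355.4, 197.5]
tool_rot: [179.8, -0.2, 92.5]
wrist_force: [-0.3, 1.5, -0.2]
gripper_width: 56.1
grasp_force: 0.0
```

```bash
cat > w.py <<'E'
from h import *
import sys
o=get_obs(); i=cam("wrist"); p,d=read_camera("wrist"); n=sys.argv[1]; cv2.imwrite(f"pics/{n}.png",p[...,::-1]); P=pts("wrist",d,i); np.save(n,P)
print(o["time"],o["tcp_pos"].round(1),o["tool_rot"].round(2),o["wrist_force"].round(1),o["gripper_width"])
E
python3 w.py w1
```

```text
2.15 [ 482.4 -355.4  197.5] [179.82  -0.25  92.51] [-0.3  1.5 -0.2] 56.058324336445516
```

View pics/w1.png

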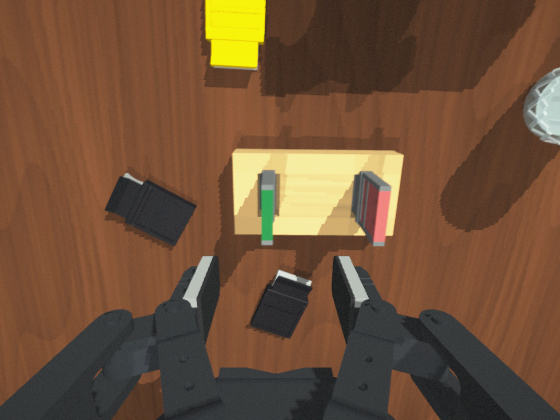

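The wrist view shows the green holder standing in its slot with its top at x≈267, y 172–245, and the pink one at (378,210). A black decoy lies on the bench and is clear. I measure the top's outline from this depth image.

```bash
python3 - <<'E'
from h import *
P=np.load("w1.npy"); x,y,z=np.moveaxis(P,-1,0)
for x0 in(478,568):
    for lo,hi in((76,92),(50,76)):
        m=(abs(x-x0)<22)&(abs(y+357)<45)&(z>lo)&(z<hi); q=P[m]
        r=cv2.minAreaRect(q[:,:2].astype(np.float32)); print(x0,lo,m.sum(),np.round(r[0],1),np.round(r[1],1),round(r[2],1),np.median(q,0).round(1))
m=(z>20)&(z<36)&(abs(y+357)<60)&(abs(x-522)<100); r=cv2.minAreaRect(P[m][:,:2].astype(np.float32)); print("block",r,np.median(z[m]))
E
```

```text
478 76 751 [ 476.6 -360.6] [ 8.9 50.4] 2.3 [ 476.6 -359.1   84.1]
478 50 83 [ 475.7 -335.6] [8.4 0.6] 2.4 [ 475.8 -335.7   64.5]
568 76 843 [ 566.6 -357.7] [ 9.9 50.5] 2.1 [ 565.9 -355.7   83.8]
568 50 707 [ 562.7 -357.1] [50.9  9.2] 82.9 [ 563.5 -354.9   62.3]
block ((522.0045776367188, -359.2000427246094), (156.74801635742188, 80.71172332763672), 1.9032273292541504) 28.05833310952471
```

Call:
apply_moves:
  series:
    - [[-0.48, -0.6, 0], 0]
    - [[0, 0, 2.5], 0]
    - [[0, 0, 2.5], 0]
    - [[0, 0, 2.5], 0]
    - [[0, 0, 2.5], 0]
    - [[0, 0, 1.8], 0]
    - [[0, 0, 1.0], 0]
    - [[0, 0, 0], 0]
    - [[0, 0, 0], 0]

```text
time: 2.95
tcp_pos: [469.5, -369.0, 70.6]
tool_rot: [-180.0, 0.0, 91.9]
wrist_force: [0.3, 0.2, 0.6]
gripper_width: 55.6
grasp_force: 0.0
```

Call:
apply_moves:
  series:
    - [[0, 0, 0], 0]
    - [[0, 0, 0], 0]
    - [[0, 0, 0], 0]
    - [[0, 0, 0], 0]
    - [[0, 0, 0], 0]
    - [[0, 0, 0], 0]
    - [[0, 0, 0], 0]
    - [[0, 0, 0], 0]
    - [[0, 0, 0], 0]
    - [[0, 0, 0], 0]
    - [[0, 0, 0], 0]
  hand: -1
  grip_force: 60

```text
time: 3.87
tcp_pos: [474.7, -368.1, 72.2]
tool_rot: [179.5, 0.1, 92.0]
wrist_force: [8.5, -0.2, 1.1]
gripper_width: 8.2
grasp_force: 59.2
```

Grip is 8 mm off-centre because the arm was still settling at the last reading. I open, centre and regrip.

Call:
apply_moves:
  series:
    - [[0, 0, 0], 0]
    - [[0, 0, 0], 0]
    - [[0, 0, 0], 0]
    - [[0, 0, 0], 0]
    - [[0.85, 0.68, 0], 0]
    - [[0, 0, 0], 0]
    - [[0, 0, 0], 0]
    - [[0, 0, 0], 0]
    - [[0, 0, 0], 0]
    - [[0, 0, 0], 0]
  hand: -0.2

```text
time: 4.7
tcp_pos: [476.7, -359.3, 70.3]
tool_rot: [-180.0, 0.0, 91.9]
wrist_force: [-0.7, -0.4, 0.6]
gripper_width: 34.2
grasp_force: 0.0
```

Call:
apply_moves:
  series:
    - [[0, 0, 0], 0]
    - [[0, 0, 0], 0]
    - [[0, 0, 0], 0]
    - [[0, 0, 0], 0]
    - [[0, 0, 0], 0]
    - [[0, 0, 0], 0]
    - [[0, 0, 0], 0]
    - [[0, 0, 0], 0]
    - [[0, 0, 0], 0]
    - [[0, 0, 0], 0]
  hand: -1
  grip_force: 60

```text
time: 5.53
tcp_pos: [476.9, -359.3, 70.4]
tool_rot: [180.0, 0.0, 91.9]
wrist_force: [-0.7, -0.2, 1.3]
gripper_width: 7.8
grasp_force: 59.5
```

Call:
apply_moves:
  series:
    - [[0, 0, -0.8], 0]
    - [[0, 0, -1.6], 0]
    - [[0, 0, -2], 0]
    - [[0, 0, -2], 0]
    - [[0, 0, -2], 0]
    - [[0, 0, -2], 0]
    - [[0, 0, -2], 0]
    - [[0, 0, -2], 0]
    - [[0, 0, -2], 0]
    - [[0, 0, -2], 0]
    - [[0, 0, -1.2], 0]
    - [[0, 0, -0.4], 0]

```text
time: 6.53
tcp_pos: [477.6, -359.2, 273.0]
tool_rot: [179.8, 0.1, 92.0]
wrist_force: [0.8, -0.4, -1.1]
gripper_width: 8.2
grasp_force: 59.3
```

Call:
apply_moves:
  series:
    - [[0.7, 0.1, 0], 0]
    - [[1.5, 0.2, 0], 0]
    - [[2.5, 0.3, 0], 0]
    - [[3.2, 0.4, 0], 0]
    - [[3.2, 0.4, 0], 0]
    - [[3.2, 0.4, 0], 0]
    - [[3.2, 0.4, 0], 0]
    - [[3.2, 0.4, 0], 0]
    - [[3.2, 0.4, 0], 0]
    - [[3.2, 0.4, 0], 0]
    - [[3.2, 0.4, 0], 0]
    - [[3.2, 0.4, 0], 0]

```text
time: 7.53
tcp_pos: [505.9, -19.9, 269.1]
tool_rot: [-179.9, -0.0, 92.0]
wrist_force: [1.3, -0.0, -1.2]
gripper_width: 8.5
grasp_force: 59.3
```

Call:
apply_moves:
  series:
    - [[3.2, 0.4, 0], 0]
    - [[3.2, 0.4, 0], 0]
    - [[3.2, 0.4, 0], 0]
    - [[3.2, 0.4, 0], 0]
    - [[3.2, 0.4, 0], 0]
    - [[3.2, 0.4, 0], 0]
    - [[3.2, 0.4, 0], 0]
    - [[3.2, 0.4, 0], 0]
    - [[2.3, 0.3, 0], 0]
    - [[1.5, 0.2, 0], 0]
    - [[0.8, 0.1, 0], 0]
    - [[0.4, 0.0, 0], -0.037]

```text
time: 8.53
tcp_pos: [533.2, 286.3, 269.1]
tool_rot: [-179.9, 0.0, 94.2]
wrist_force: [-0.1, -0.4, 0.3]
gripper_width: 8.1
grasp_force: 59.3
```

Call:
apply_moves:
  series:
    - [[0, 0, 0], 0]
    - [[0, 0, 0], 0]
    - [[0, 0, 0], 0]
    - [[0, 0, 0], 0]
    - [[0, 0, 0], 0]
    - [[0, 0, 0], 0]

```text
time: 9.03
tcp_pos: [535.2, 283.6, 270.4]
tool_rot: [180.0, 0.0, 94.0]
wrist_force: [0.9, 0.6, -0.5]
gripper_width: 8.8
grasp_force: 59.3
```

```bash
python3 w.py w2; python3 - <<'E'
from h import *
for n in("side",):
    p,d=read_camera(n); cv2.imwrite(f"pics/{n}2.png",p[...,::-1]); np.save(n+"2",d)
P=np.load("w2.npy"); x,y,z=np.moveaxis(P,-1,0)
p=cv2.imread("pics/w2.png");h=cv2.cvtColor(p,cv2.COLOR_BGR2HSV)
b=cv2.inRange(h,(100,120,40),(125,255,255))>0
m=b&(z>147)&(z<154)&(x<580); q=P[m]
print("lip top",len(q),np.percentile(q,[2,50,98],axis=0).round(1).tolist())
if len(q)>20:
    s=np.polyfit(q[:,1],q[:,0],1); print("yaw",-np.degrees(s[0]),"x at y=289",np.polyval(s,289),"resid",np.percentile(q[:,0]-np.polyval(s,q[:,1]),[3,97]))
E
```

```text
9.0333 [535.2 283.6 270.4] [1.7999e+02 1.0000e-02 9.4000e+01] [ 0.9  0.6 -0.5] 8.752857996678905
lip top 774 [[528.2, 120.6, 148.6], [534.1, 360.4, 150.1], [577.7, 369.3, 151.4]]
yaw -4.387219811657154 x at y=289 538.6648815550569 resid [-15.70604812  31.75790545]
```

View pics/w2.png

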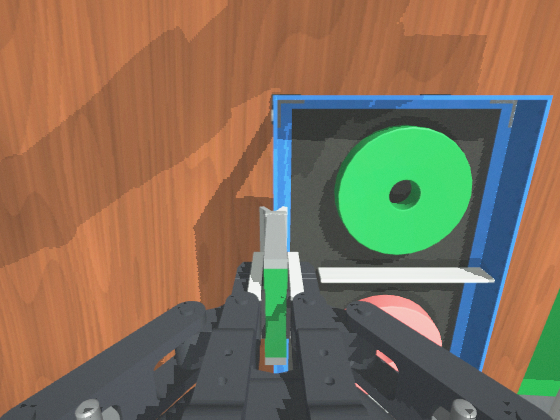

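The wrist view shows the holder gripped upright, its foot at (272,212). The lip runs down the image at x≈282 and the green wheel is at (404,193). I fit the lip line and the holder's edge face.

```bash
python3 - <<'E'
from h import *
P=np.load("w2.npy"); x,y,z=np.moveaxis(P,-1,0)
p=cv2.imread("pics/w2.png");h=cv2.cvtColor(p,cv2.COLOR_BGR2HSV)
b=cv2.inRange(h,(100,120,40),(125,255,255))>0
m=b&(z>147)&(z<154)&(x<545)&(y<358)&(y>300); q=P[m]
s=np.polyfit(q[:,1],q[:,0],1); print("lip",len(q),np.ptp(q[:,1]),"yaw",-np.degrees(s[0]),"x at 284,289",np.polyval(s,[284,289]),"resid",np.percentile(q[:,0]-np.polyval(s,q[:,1]),[3,97]),np.median(q[:,2]))
g=(cv2.inRange(h,(45,90,60),(85,255,255))>0)&(z>136)&(z<150)
print("wheel",cv2.minEnclosingCircle(P[g][:,:2].astype(np.float32)))
m=(abs(x-535)<12)&(abs(y-284)<40)&(z>195)&(z<300)
m[:, :250]=0; m[:,300:]=0
for lo in range(200,300,8):
    k=m&(z>lo)&(z<lo+8)
    if k.sum()>8: print(lo,k.sum(),"x",np.percentile(x[k],[3,97]).round(1),"y",np.percentile(y[k],[3,97]).round(1))
E
```

```text
lip 272 57.60798977966192 yaw 3.750166497470153 x at 284,289 [534.59701556 534.2697518 ] resid [-0.99286452  1.31708289] 150.08828179595469
wheel ((640.278564453125, 296.87005615234375), 55.20184326171875)
200 11 x [524.7 534.9] y [272.  302.3]
208 255 x [524.8 539.5] y [274.2 302.6]
224 33 x [528.3 538.5] y [306.7 307.7]
232 184 x [527.6 539.9] y [294.6 307.7]
240 105 x [529.3 537.5] y [306.8 307.8]
248 203 x [524.6 544.2] y [293.3 307.7]
256 339 x [523.8 544.4] y [293.2 307.7]
264 399 x [524.1 544.2] y [293.3 307.7]
272 466 x [524.3 543.6] y [293.3 307.8]
280 3177 x [527.8 541.1] y [259.5 307.1]
288 451 x [525.2 542.5] y [275.5 296.1]
296 261 x [525.6 542.8] y [273.2 296.2]
```

Call:
apply_moves:
  series:
    - [[0.33, 0.03, 0.3], 0]
    - [[0.32, 0.03, 0.8], 0]
    - [[0, 0, 1.0], 0]
    - [[0, 0, 1.0], 0]
    - [[0, 0, 1.0], 0]
    - [[0, 0, 0.9], 0]
    - [[0, 0, 0.5], 0]
    - [[0, 0, 0.2], 0]
    - [[0, 0, 0], 0]
    - [[0, 0, 0], 0]
    - [[0, 0, 0], 0]
    - [[0, 0, 0], 0]

```text
time: 10.13
tcp_pos: [535.5, 290.9, 213.9]
tool_rot: [179.9, -0.0, 94.1]
wrist_force: [0.9, 0.4, 0.2]
gripper_width: 8.1
grasp_force: 59.3
```

```bash
python3 w.py w3; python3 - <<'E'
from h import *
P=np.load("w3.npy"); x,y,z=np.moveaxis(P,-1,0)
p=cv2.imread("pics/w3.png");h=cv2.cvtColor(p,cv2.COLOR_BGR2HSV)
b=cv2.inRange(h,(100,120,40),(125,255,255))>0
m=b&(z>147)&(z<154)&(x<545)&(y<358)&(y>315); q=P[m]
s=np.polyfit(q[:,1],q[:,0],1); print("lip",len(q),np.ptp(q[:,1]),-np.degrees(s[0]),"x at 290",np.polyval(s,[290]),np.median(q[:,2]))
m=(abs(x-535)<14)&(abs(y-314)<3)&(z>150)
m[:, :240]=0; m[:,320:]=0
for lo in range(150,230,8):
    k=m&(z>lo)&(z<lo+8)
    if k.sum()>8: print(lo,k.sum(),"x",np.percentile(x[k],[3,97]).round(1),"y",np.percentile(y[k],[3,97]).round(1))
cv2.imwrite("pics/w3c.png",cv2.resize(p[120:320,180:400],None,fx=2.7,fy=2.7))
E
```

```text
10.1333 [535.5 290.9 213.9] [ 1.7995e+02 -2.0000e-02  9.4060e+01] [0.9 0.4 0.2] 8.074876945258882
lip 381 42.784994938511375 4.484254148148841 x at 290 [534.84574469] 150.03089553326387
150 21 x [531.6 534.1] y [311.2 316.4]
166 17 x [528.4 538.3] y [313.8 314.8]
174 125 x [527.8 539.4] y [311.6 315. ]
182 105 x [529.5 537.9] y [313.9 315. ]
190 119 x [529.3 537.7] y [313.9 315. ]
198 136 x [529.4 537.9] y [313.9 315.1]
206 168 x [529.3 537.7] y [313.8 315.1]
214 198 x [529.4 537.8] y [313.9 315.1]
222 356 x [529.5 538. ] y [311.2 315. ]
```

View pics/w3c.png

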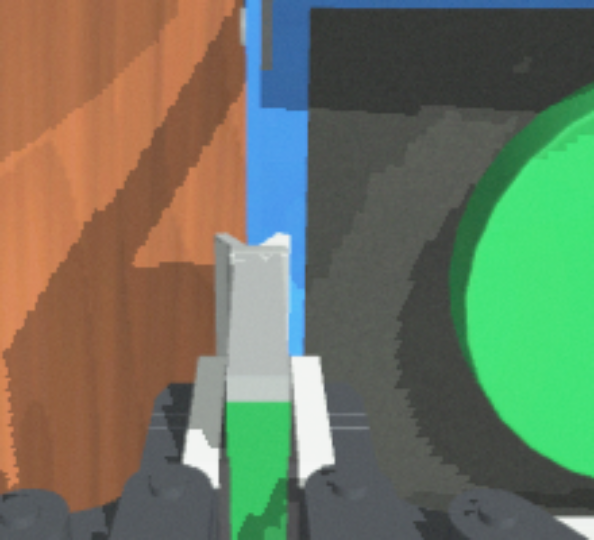

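The crop shows the holder vertical, with the skirt in front of the lip, the tongue over the inside, and the mouth straddling it. Seat and lip agree within about 0.5 mm. Descending gently.

Call:
apply_moves:
  series:
    - [[0, 0, 0.2], 0]
    - [[0, 0, 0.3], 0]
    - [[0, 0, 0.3], 0]
    - [[0, 0, 0.2], 0]
    - [[0, 0, 0.1], 0]
    - [[0, 0, 0], 0]
    - [[0, 0, 0], 0]
    - [[0, 0, 0], 0]

```text
time: 10.85
tcp_pos: [535.4, 290.8, 202.2]
tool_rot: [180.0, -0.0, 94.1]
wrist_force: [2.2, 1.4, -1.8]
gripper_width: 8.6
grasp_force: 59.1
```

Call:
apply_moves:
  series:
    - [[0, 0, 0.1], 0]
    - [[0, 0, 0.1], 0]
    - [[0, 0, 0.1], 0]
    - [[0, 0, 0.1], 0]
    - [[0, 0, 0.1], 0]
    - [[0, 0, 0], 0]
    - [[0, 0, 0], 0]
    - [[0, 0, 0], 0]

```text
time: 11.52
tcp_pos: [535.4, 290.6, 197.1]
tool_rot: [180.0, 0.0, 94.1]
wrist_force: [2.3, 0.6, -1.4]
gripper_width: 8.1
grasp_force: 59.1
```

Call:
apply_moves:
  series:
    - [[0, 0, 0.1], 0]
    - [[0, 0, 0.1], 0]
    - [[0, 0, 0.1], 0]
    - [[0, 0, 0.1], 0]
    - [[0, 0, 0], 0]
    - [[0, 0, 0], 0]
    - [[0, 0, 0], 0]

```text
time: 12.1
tcp_pos: [535.3, 290.6, 193.1]
tool_rot: [-180.0, 0.0, 94.1]
wrist_force: [5.3, 0.4, -1.5]
gripper_width: 8.4
grasp_force: 59.2
```

Call:
apply_moves:
  series:
    - [[0, 0, 0.1], 0]
    - [[0, 0, 0.1], 0]
    - [[0, 0, 0], 0]
    - [[0, 0, 0], 0]
    - [[0, 0, 0], 0]
    - [[0, 0, 0], 0]

```text
time: 12.6
tcp_pos: [535.4, 290.8, 192.3]
tool_rot: [179.9, 0.0, 94.1]
wrist_force: [1.8, -0.9, 9.2]
gripper_width: 8.2
grasp_force: 60.8
```

Call:
apply_moves:
  series:
    - [[0, 0, 0.1], 0]
    - [[0, 0, 0.1], 0]
    - [[0, 0, 0], 0]
    - [[0, 0, 0], 0]
    - [[0, 0, 0], 0]
    - [[0, 0, 0], 0]

```text
time: 13.1
tcp_pos: [535.5, 290.9, 192.2]
tool_rot: [179.9, 0.0, 94.0]
wrist_force: [-3.1, -5.9, 24.3]
gripper_width: 8.2
grasp_force: 63.4
```

Home at the predicted height, pressing with about 24 N. I hold and check that it is steady.

Call:
apply_moves:
  series:
    - [[0, 0, 0], 0]
    - [[0, 0, 0], 0]
    - [[0, 0, 0], 0]
    - [[0, 0, 0], 0]
    - [[0, 0, 0], 0]
    - [[0, 0, 0], 0]

```text
time: 13.6
tcp_pos: [535.5, 290.8, 192.2]
tool_rot: [179.9, 0.0, 94.0]
wrist_force: [-2.9, -6.1, 24.7]
gripper_width: 8.3
grasp_force: 63.4
```

```bash
python3 w.py w4; python3 - <<'E'
from h import *
P=np.load("w4.npy"); x,y,z=np.moveaxis(P,-1,0)
p=cv2.imread("pics/w4.png");h=cv2.cvtColor(p,cv2.COLOR_BGR2HSV)
m=(abs(x-535)<14)&(abs(y-314)<3)&(z>152); m[:,:240]=0; m[:,320:]=0
for lo in range(152,212,8):
    k=m&(z>lo)&(z<lo+8)
    if k.sum()>8: print(lo,k.sum(),"x",np.percentile(x[k],[3,97]).round(1),"y",np.percentile(y[k],[3,97]).round(1))
cv2.imwrite("pics/w4c.png",cv2.resize(p[120:320,180:400],None,fx=2.7,fy=2.7))
E
```

```text
13.6 [535.5 290.8 192.2] [1.7987e+02 1.0000e-02 9.4050e+01] [-2.9 -6.1 24.7] 8.290326271382288
152 121 x [528.1 539.4] y [311.4 314.8]
160 109 x [529.5 537.9] y [313.8 314.9]
168 121 x [529.3 537.7] y [313.7 314.9]
176 135 x [529.4 537.9] y [313.9 315. ]
184 169 x [529.3 537.7] y [313.8 314.9]
192 187 x [529.5 537.9] y [313.8 315. ]
200 367 x [529.4 538. ] y [311.2 314.9]
```

View pics/w4c.png

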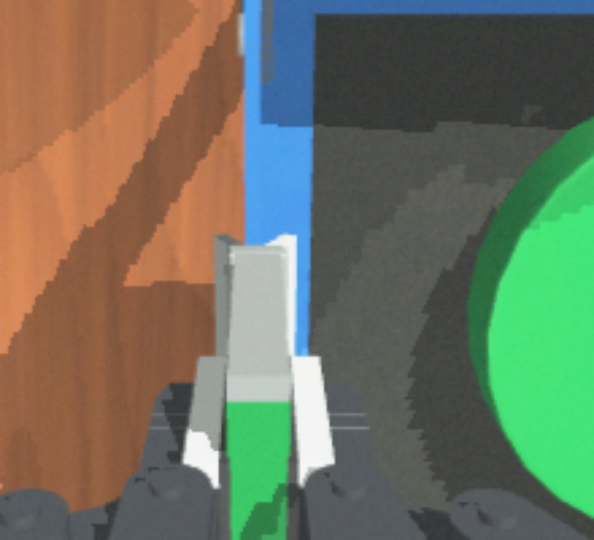

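The crop shows the clip astride the lip, skirt outside at (222,290) and tongue inside at (292,270). The holder is upright, steady and under pressure.

```bash
python3 -c "
from cell import *
print(sign_off())"
```

```text
the job is handed in; nothing more can be done
None
```

The job is handed in at about 13.6 s (48 s allowed): the green holder sits fully home on the lip in front of the green wheel, tongue behind the lip, still gripped and pressed down with about 24 N; the verdict was not shown.

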